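Load the last plate blank into the spring magazine

TASK

The engraving machine's spring magazine has room for one more plate blank. Take the full-size blank that stands on edge in the slotted wooden rack (not the smaller one beside it), lay it flat on the bench and let go of it, then take it up again by its long edges and set it flat in the mouth of the magazine, between the four corner guides. Press it gently straight down against the spring pile, without ramming the follower on its stop, until both side catches have snapped over it, and leave it held under them; leave the smaller blank, the calliper and the black flat box where they are.

Things in the scene. Friction and masses are not known exactly. Their poses are not given: they have to be found in the camera images.
- blank: The blank to load: plain aluminium plate 96 x 56 x 10 mm, 0.11 to 0.19 kg, small dark screw holes near its ends. Origin at its centre; x along the 96 mm, y along the 56 mm, z through the 10 mm; both faces alike. It starts standing on a long edge in one of the rack's outer slots, long side along the slot, top edge 68 mm above the bench, lowest 18 mm in the slot.
- small_blank: Bystander: like the blank but only 70 x 44 x 10 mm, on edge in the other outer slot, top edge 56 mm above the bench. Origin at its centre. Not to be taken.
- rack: Fixed hardwood rack 80 (x) x 112 (y) x 30 mm with three slots along its x, 12 mm wide, 18 mm deep, at y = -34, 0 and +34 mm; the middle one is empty. Origin at the centre of its underside on the bench. The bench between rack and magazine is clear.
- magazine: Fixed steel magazine, base plate 176 (x) x 92 (y) x 10 mm; origin at the centre of its underside on the bench, x along the blanks' length, z up. Four corner guides enclose a well 99 (x) x 59 (y) mm, straight up to z = 93 mm. Its long sides are open from x = -30 to +30 mm, so fingers holding a blank at mid-length pass down outside it. Catch housings and pull knobs at both ends out to x = +-97 mm.
- mouth (a point): Point on the magazine's upright centre line 93 mm above the bench, where the straight guides end; above it they flare outward by 6 mm up to 107 mm. A blank let into the mouth first rests on the bevels of the two catches, its underside about 76 mm above the bench and its top about 86 mm.
- pile_3: Topmost of the three blanks already in the magazine, 96 x 56 x 10 mm, origin at its centre. They lie on the spring follower, which pushes them up against the undersides of the catches: top of the pile 63 mm above the bench. A fourth blank must have its top pressed below 63 mm; it then springs back up under the catches, its centre at about 58 mm.
- follower (a joint): Spring follower under the pile, a slide: 0 with three blanks under the catches, grows downward in m, 0.010 with four, solid stop at 0.014. Its spring pushes the pile up with about 5 N at the start, 0.7 N more per mm sunk; with the catches rubbing, pressing takes up to about 15 N. A sharper rise in force is the solid stop: go no farther, ramming it bends the follower.
- catch_a (a joint): Bevelled brass spring bolt at the magazine's +x end, a slide: 0 sprung in, grows outward in m (to 0.009). Sprung in, its nose reaches 6 mm into the well, flat underside 63 mm above the bench, steep bevel above it from 66 to 79 mm. It takes about 2 N outward to start and 3 N to clear; a blank pressed down on the bevel pushes it aside.
- catch_b (a joint): The same catch at the magazine's -x end; its value grows outward too.
- calliper: Bystander: dial calliper 60 x 160 x 14 mm lying on the bench to the left of and beyond the magazine. Origin at the centre of its underside.
- stamp_box: Bystander: flat black box 61 x 101 x 18 mm lying on the bench beyond the magazine. Origin at the centre of its underside.

How it is judged:
On the way:
1. the blank lies flat on the bench, let go ((angle between blank's own z axis and vertical below 0.1 rad or angle between blank's own z axis and vertical above 3.04 rad) and height (world z) of blank below 0.008 m and contact force between the fingers and blank below 0.1 N and linear speed of blank below 0.02 m/s), for 0.2 s.
At the end, for the whole second after the job is handed in: The blank lies level (within 0.04 rad) in the magazine on top of the pile, long side along the magazine, centred within 4 mm, its centre 54 to 60 mm above the bench, so that its top is under both catches; both catches are sprung in (within 2 mm), the follower has sunk by more than 8 mm, all at rest (horizontal distance between blank and mouth below 0.004 m and z of blank in the frame of magazine between 0.054 and 0.06 m and angle between the z axis of blank and the z axis of magazine, either way round below 0.04 rad and angle between the x axis of blank and the x axis of magazine, either way round below 0.08 rad and value of joint each of catch_a, catch_b below 0.002 m and value of joint follower above 0.008 m and linear speed of blank below 0.01 m/s); the robot touches nothing.
It fails at once if the pile is pressed with more than 50 N (contact force between blank and pile_3 above 50 N).
It fails at once if small_blank is shifted by more than 25 mm (distance of small_blank from where it was at the start of the episode above 0.025 m).
It fails at once if calliper is shifted by more than 25 mm (distance of calliper from where it was at the start of the episode above 0.025 m).
It fails at once if stamp_box is shifted by more than 25 mm (distance of stamp_box from where it was at the start of the episode above 0.025 m).
It also fails if it takes over 64 s, if anything falls off the work surface, if the arm or the gripper's body presses on something with over 40 N, if the wrist force passes 120 N, or if a joint passes its speed limit or range.

ROBOT

A 6-joint arm with a two-finger parallel gripper is mounted at the origin on a cart in front of the work surface, level with it; the furniture and walls round the work are solid. World frame = base frame: x ahead of the robot, y to its left, z up, the work surface at z = 0. Lengths are in m, angles in rad, forces in N, time in s.
With the tool pointing down it reaches from about 0.35 to 0.85 m from the base axis. Payload 8.1 kg.
Tool frame: the origin (TCP) lies on the centre line of the jaws, within the pads' length; the fingertips stand 17 mm ahead of it and the grasp point (between the pads) lies 2 mm behind it; z points along the fingers, y is the line along which they close (so a half turn about z gives the same grasp; the last joint's range is limited). The gripper opens to 93 mm and grips with 3 to 60 N. Pads are 15 mm wide; open, the fingers measure 128 mm over their backs; the gripper's body (75 mm by 188 mm) begins 65 mm behind the grasp point.
Start: joints at [-1.321, 0.13, 1.488, -0, 1.523, -0.085], TCP at [0.197, -0.567, 0.236] pointing down, gripper open.
Joint ranges: [-2.96, 2.96], [-0.89, 2.26], [0.02, 2.5], [-1.34, 4.48], [0, 2.73], [-2.66, 2.66]. Speed limits (rad/s): [2.39, 2.39, 2.79, 3.14, 3.14, 3.14].

INTERFACE

Orientations are given as a rotation vector (axis times angle).
In Python, from plant import status, eyes, robot gives the robot as it stands. The module is installed in compiled form; this text tells all that it offers.
- The arm moves only by the tool servo_tool, never from a script. Its argument "plan" is text: rows parted by semicolons, each of 4 numbers parted by spaces: the shift along the tool's x, y, z in m, then the turn about the tool's z in degrees. A call has 1 to 12 rows; each row is the pose to reach, as a shift and turn from the pose commanded when the call began, along the tool's axes at that moment; what a row does not reach only later rows make up. A row lasts 1/12 s, in which the tool goes at most 41.7 mm and 7.16 degrees, less where a joint would pass 70% of its speed; a pose out of reach is approached as far as the arm can. A call with a gripper value outside its range is refused whole. "grip" is the closure, from -1 (fully open) to 1 (shut), set as the call begins (left out, the last holds). The fingers move at their own pace and stop on an object; "grip_force" is the grip in N (left out, the last holds). Time passes only in rows, so rows that repeat a pose let the fingers close. It gives the time, the measured TCP pose, the force, the opening and the grip force at its end, in the units of the state.
- status.read_state(): the state, without advancing time (a new reading comes with each control period).
- eyes.read_camera(name): name is "side" or "top"; returns a dict with "image" (400x640x3 uint8, blue, green, red), "fovy" (degrees; the focal length in pixels is half the picture's height over the tangent of half this angle, whatever the lens; pixels are square), "cx", "cy" (the principal point, pixels), "world_from_camera" (4x4, takes a point from camera to world coordinates). Camera axes: x right, y down, z forward; pixel columns grow to the right and rows downward; lengths in m; the calibration is good to about 2 mm. A picture is of the moment at which its call begins. There is no depth.
- robot.close_job(): hands the job in; it is judged then, once.
The state is a dict: "t": time; "q": joint angles; "dq": joint speeds; "joint_torque": joint torques, N m; "tool_pos": TCP position; "orientation": TCP orientation; "force": force on the tool from outside, world axes, zero at the start; "wrist_torque": the same for the moment, N m; "opening": finger opening in m; "gripper_force": force on a finger pad.
Only numpy, scipy, OpenCV 4.12 (cv2) and the standard library are available. Lean on these libraries where they do the work, as an engineer would, in place of code of your own. Each camera call takes 0.05 s, during which the arm holds its last target. There are 200 camera calls.

## Working session

There is one attempt and no reset: what is moved stays moved. The work goes in short steps, Python scripts to look and compute and a tool call to move; the robot and the scene stay as the last step left them, time stands still between calls to the robot, and variables do not carry over. Pictures are saved under pics/ and viewed, at most 10 in all, crops included, and the job is handed in when it is done.

Besides the shell and the picture viewer there is one more tool, called after "Emit:" by a JSON object that holds its "api" and its "payload", one argument or row to a line. servo_tool: Moves the arm, as the interface text tells. Its arguments: {"type":"object","properties":{"plan":{"type":"string"},"grip":{"type":"number"},"grip_force":{"type":"number"}},"required":["plan"]}

```bash
mkdir -p pics; cat > h.py <<'E'
import numpy as np, cv2
from plant import status, eyes, robot
def cam(n):
    c=eyes.read_camera(n); f=200/np.tan(np.radians(c["fovy"])/2)
    return c["image"],f,c["cx"],c["cy"],np.array(c["world_from_camera"])
def ray(c,uv,z):
    im,f,cx,cy,T=c
    d=T[:3,:3]@np.array([(uv[0]-cx)/f,(uv[1]-cy)/f,1]); o=T[:3,3]
    return o+d*(z-o[2])/d[2]
def proj(c,p):
    im,f,cx,cy,T=c
    q=T[:3,:3].T@(np.array(p)-T[:3,3]); return np.array([cx+f*q[0]/q[2],cy+f*q[1]/q[2]])
E
python3 - <<'E'
from h import *
for n in("top","side"):
    c=cam(n); cv2.imwrite(f"pics/{n}0.png",c[0]); print(n,c[1:4],c[4].round(3).tolist())
s=status.read_state(); print(s)
E
```

```text
top (np.float64(423.4522700691374), 318.79959792984135, 198.48728003510107) [[-0.003, -0.998, 0.062, 0.471], [-1.0, 0.002, -0.017, 0.207], [0.017, -0.062, -0.998, 1.17], [0.0, 0.0, 0.0, 1.0]]
side (np.float64(362.4878468272767), 314.547823456081, 201.84838165480207) [[-0.934, -0.204, 0.293, 0.301], [-0.357, 0.571, -0.739, 0.835], [-0.017, -0.795, -0.606, 0.615], [0.0, 0.0, 0.0, 1.0]]
{'t': 0.1, 'q': array([-1.32141717e+00,  1.31066903e-01,  1.48918380e+00, -2.30579394e-05,
        1.52299532e+00, -8.54076373e-02]), 'dq': array([ 0.00026535, -0.00140018, -0.00379341,  0.00134681,  0.0014224 ,
       -0.00090035]), 'joint_torque': array([ 9.44611347e-04, -5.61339319e+01, -4.93095946e+01,  7.70561979e-02,
        2.91169609e-02, -6.89109015e-05]), 'tool_pos': array([ 0.19702829, -0.56620884,  0.23469615]), 'orientation': array([-3.09605754e+00, -5.23156893e-01,  2.48611121e-04]), 'force': array([-0.16645226, -0.10443115,  0.16834862]), 'wrist_torque': array([-0.01694983, -0.0235955 ,  0.02493479]), 'gripper_force': 0.0, 'opening': 0.09283231456691597}
```

View pics/top0.png

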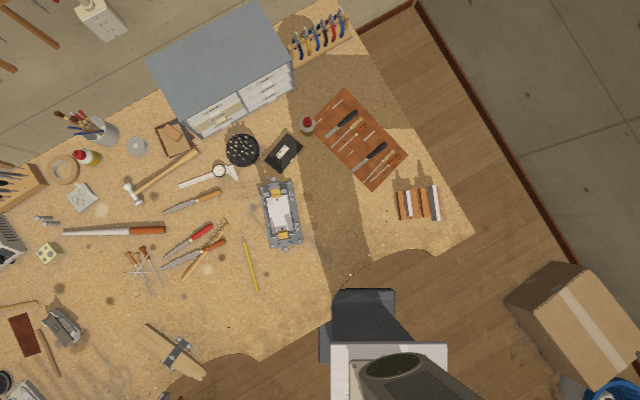

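View pics/side0.png

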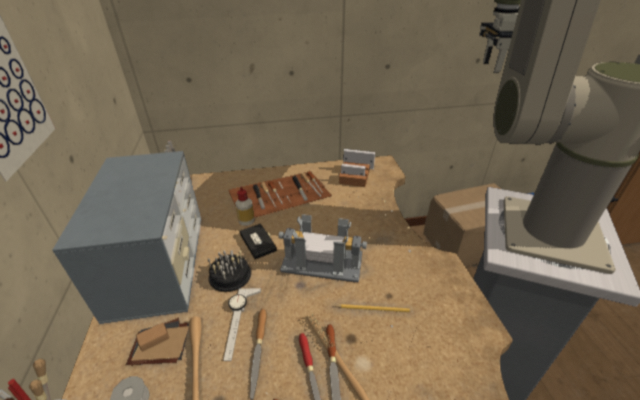

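The top view shows the rack at about (418,204), with the full-size blank in its right slot (435,203) and the small one in the left (407,204). The magazine is at (281,214), the box at (284,152) and the calliper at (210,175).

```bash
python3 - <<'E'
from h import *
t=cv2.imread("pics/top0.png")
a=cv2.resize(t[165:265,250:310],None,fx=6,fy=6,interpolation=cv2.INTER_CUBIC)
b=cv2.resize(t[175:235,385:450],None,fx=6,fy=6,interpolation=cv2.INTER_CUBIC)
o=np.zeros((600,760,3),np.uint8);o[:600,:360]=a;o[:360,365:365+390]=b
cv2.imwrite("pics/crop.png",o)
c=cam("top"); im=c[0]
g=cv2.cvtColor(im,cv2.COLOR_BGR2HSV)
m=((g[...,1]<60)&(g[...,2]>110)).astype(np.uint8)
m[:170]=0;m[235:]=0;m[:,:395]=0;m[:,450:]=0
n,l,s,ce=cv2.connectedComponentsWithStats(m)
for i in range(1,n):
    if s[i,4]>30:
        r=cv2.minAreaRect(np.argwhere(l==i)[:,::-1].astype(np.float32)); print(s[i],r)
for uv,z in [((281,214),.09),((418,204),.03),((435,203),.068)]: print(ray(c,uv,z))
E
```

```text
[432 185   9  36 147] ((435.91998291015625, 202.4399871826172), (35.638179779052734, 4.242640495300293), 81.8698959350586)
[406 190   7  27 104] ((408.9899597167969, 202.9299774169922), (26.162952423095703, 4.242640495300293), 81.8698959350586)
[0.49882967 0.28495386 0.09      ]
[ 0.52650074 -0.08095644  0.03      ]
[ 0.52718558 -0.11610922  0.068     ]
```

View pics/crop.png

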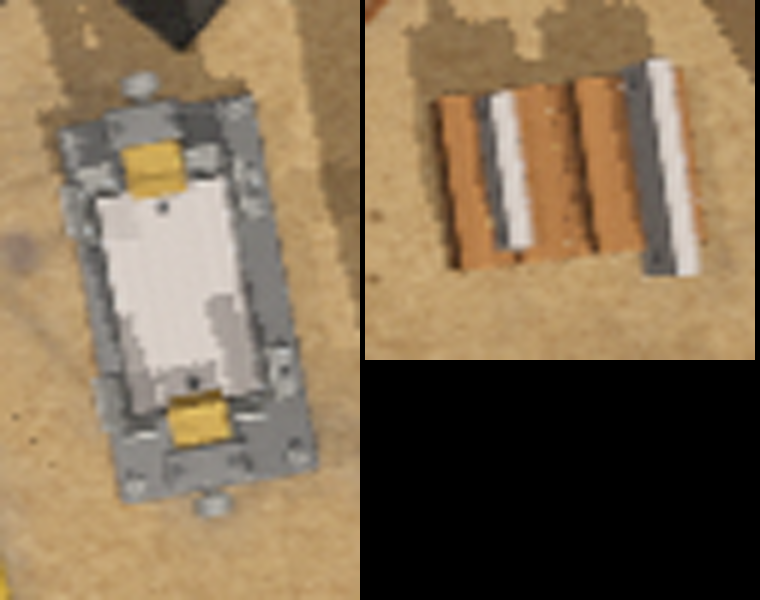

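The crop shows the blank's bright top edge running from about (433.8,185) to (438.8,220.8) in full-image pixels. The magazine base corners in the crop are about (60,127), (252,95), (315,465) and (122,500).

```bash
python3 - <<'E'
from h import *
from scipy.spatial.transform import Rotation as R
c=cam("top")
P=lambda x,y,z:ray(c,(250+x/6-.5,165+y/6-.5),z)[:2]
Q=lambda x,y,z:ray(c,(385+(x-365)/6-.5,175+y/6-.5),z)[:2]
b=[Q(658,60,.068),Q(688,275,.068)]
d=b[0]-b[1];print("blank",(b[0]+b[1])/2,np.linalg.norm(d),np.degrees(np.arctan2(d[1],d[0])))
K=[P(x,y,.01) for x,y in[(60,127),(252,95),(315,465),(122,500)]]
print("base c",np.mean(K,0)); 
for i,j in((3,0),(2,1),(0,1),(3,2)):
    d=K[j]-K[i];print(np.linalg.norm(d),np.degrees(np.arctan2(d[1],d[0])))
for n,p,q,z in(("catch",(155,168),(200,420),.078),("knob",(140,83),(212,503),.07),("pile hole",(163,207),(194,383),.063)):
    a,e=P(*p,z),P(*q,z);d=a-e;print(n,(a+e)/2,np.linalg.norm(d),np.degrees(np.arctan2(d[1],d[0])))
s=status.read_state();M=R.from_rotvec(s["orientation"]).as_matrix();print(M.round(3),np.degrees(np.arctan2(M[1,0],M[0,0])))
E
```

```text
blank [ 0.52882999 -0.11831842] 0.09466999092620977 6.834865242192709
base c [0.50136549 0.29154994]
0.17227846284341933 9.699656830289834
0.17136674973407887 9.668858810485354
0.0889255259869396 -80.54856915894246
0.08883413735494408 -79.96077381446086
catch [0.50059385 0.29078178] 0.10992820917631173 10.269013536954235
knob [0.50152666 0.29209338] 0.18433674565158958 9.874794677508081
pile hole [0.50047964 0.29148338] 0.07779243198852115 10.133089545431872
[[ 0.944  0.329 -0.   ]
 [ 0.329 -0.944  0.001]
 [ 0.    -0.001 -1.   ]] 19.180128537255378
```

Emit:
{"api": "servo_tool", "payload": {
  "plan": "0.016 -0.011 0 1; 0.044 -0.030 0 2; 0.077 -0.0525 0 3; 0.11 -0.075 0 4; 0.143 -0.0975 0 5; 0.176 -0.12 0 6; 0.209 -0.1425 0 7; 0.242 -0.165 0 8; 0.275 -0.1875 0 9; 0.308 -0.21 0 10; 0.341 -0.232 0 11; 0.365 -0.249 0 12.4",
  "grip": 0.15,
  "grip_force": 25
}}

```text
t: 1.2
tool_pos: [0.4614, -0.2089, 0.2357]
orientation: [-3.136, -0.186, -0.001]
force: [0.3, -0.5, 0.3]
opening: 0.0396
gripper_force: 0.0
```

Emit:
{"api": "servo_tool", "payload": {
  "plan": "0.02 -0.02 0 0; 0.04 -0.04 0.01 0; 0.06 -0.06 0.03 0; 0.073 -0.076 0.06 0; 0.078 -0.082 0.085 0; 0.078 -0.082 0.1 0; 0.078 -0.082 0.1 0; 0.078 -0.082 0.1 0"
}}

```text
t: 1.87
tool_pos: [0.527, -0.1206, 0.1348]
orientation: [-3.135, -0.186, 0.004]
force: [-0.7, -0.7, -0.0]
opening: 0.0395
gripper_force: 0.0
```

```bash
python3 - <<'E'
from h import *
t=cam("top"); s=cam("side"); st=status.read_state();print(st["tool_pos"],st["orientation"],st["q"])
a=cv2.resize(t[0][170:250,380:460],None,fx=5,fy=5);b=cv2.resize(s[0][120:200,310:390],None,fx=5,fy=5)
cv2.imwrite("pics/p1.png",np.hstack([a,b]))
# side-view measure of blank face corners
E
```

```text
[ 0.52858945 -0.12154774  0.13721743] [3.13533917e+00 1.85044908e-01 2.92935075e-03] [-3.20524694e-01  4.21264585e-02  1.76450355e+00 -5.00440326e-05
  1.33293503e+00  1.13238193e+00]
```

View pics/p1.png

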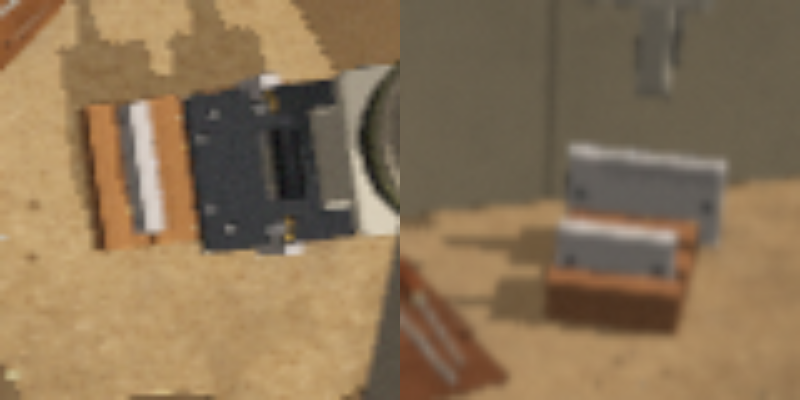

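The gripper body hides the blank in the top view. In the side view its top edge runs from (344,149.4) to (375.4,152), with the fingertips seen end-on near (361,139).

```bash
python3 - <<'E'
from h import *
s=cam("side"); st=status.read_state();p=st["tool_pos"];print(p)
print(proj(s,p-[0,0,.017]), proj(s,[.529,-.118,.068]))
d=np.array([np.cos(.119),np.sin(.119),0])
for k in(-.048,.048): print(proj(s,np.array([.529,-.118,.068])+k*d))
print(ray(s,(344,149.5),.068),ray(s,(375.4,152),.068))
E
```

```text
[ 0.52882981 -0.12172652  0.13759573]
[360.75635288 134.3546327 ] [359.33065658 150.57362144]
[375.1662678  152.26096612]
[343.77272546 148.91586464]
[ 0.57492348 -0.1090441   0.068     ] [ 0.48104365 -0.12547852  0.068     ]
```

Emit:
{"api": "servo_tool", "payload": {
  "plan": "0 -0.0035 0.015 0; 0 -0.0035 0.035 0; 0 -0.0035 0.055 0; 0 -0.0035 0.07 0; 0 -0.0035 0.08 0; 0 -0.0035 0.083 0; 0 -0.0035 0.083 0; 0 -0.0035 0.083 0"
}}

```text
t: 2.68
tool_pos: [0.5283, -0.1179, 0.054]
orientation: [3.135, 0.185, 0.003]
force: [0.9, -0.7, 0.8]
opening: 0.0396
gripper_force: 0.0
```

Emit:
{"api": "servo_tool", "payload": {
  "plan": "0 0 0 0; 0 0 0 0; 0 0 0 0; 0 0 0 0; 0 0 0 0; 0 0 0 0; 0 0 0 0; 0 0 0 0",
  "grip": 1,
  "grip_force": 20
}}

```text
t: 3.35
tool_pos: [0.5276, -0.1175, 0.0529]
orientation: [3.136, 0.186, 0.0]
force: [-0.4, 0.2, 2.8]
opening: 0.01
gripper_force: 20.0
```

Emit:
{"api": "servo_tool", "payload": {
  "plan": "0 0 -0.01 0; 0 0 -0.025 0; 0 0 -0.045 0; 0 0 -0.065 0; 0 0 -0.08 0; 0 -0.01 -0.085 0; 0 -0.025 -0.085 0; 0 -0.045 -0.085 0; -0.001 -0.065 -0.085 0; -0.001 -0.09 -0.085 0; -0.002 -0.115 -0.085 0; -0.002 -0.14 -0.085 0"
}}

```text
t: 4.35
tool_pos: [0.5077, 0.0231, 0.1369]
orientation: [-3.136, -0.185, 0.002]
force: [0.1, -0.2, -0.9]
opening: 0.0098
gripper_force: 20.0
```

Emit:
{"api": "servo_tool", "payload": {
  "plan": "0 -0.025 0 0; 0 -0.045 0 0; 0 -0.06 0 0; 0 -0.07 0.01 0; 0 -0.075 0.025 0; 0 -0.075 0.04 0; 0 -0.075 0.06 0; 0 -0.075 0.075 0; 0 -0.075 0.085 0; 0 -0.075 0.09 0; 0 -0.075 0.09 0; 0 -0.075 0.09 0"
}}

```text
t: 5.35
tool_pos: [0.5001, 0.0958, 0.0478]
orientation: [-3.136, -0.186, 0.0]
force: [-0.1, 0.2, -1.4]
opening: 0.0102
gripper_force: 20.0
```

Emit:
{"api": "servo_tool", "payload": {
  "plan": "0 0 0.002 0; 0 0 0.003 0; 0 0 0.004 0; 0 0 0.005 0; 0 0 0.0055 0; 0 0 0.0055 0; 0 0 0.0055 0"
}}

```text
t: 5.93
tool_pos: [0.5, 0.0958, 0.0422]
orientation: [-3.136, -0.186, 0.0]
force: [-0.8, -0.4, -2.1]
opening: 0.0102
gripper_force: 20.0
```

Emit:
{"api": "servo_tool", "payload": {
  "plan": "0 0 0.001 0; 0 0 0.001 0; 0 0 0.002 0; 0 0 0.002 0; 0 0 0.0022 0; 0 0 0.0022 0"
}}

```text
t: 6.43
tool_pos: [0.5001, 0.0958, 0.0408]
orientation: [3.136, 0.186, -0.0]
force: [-5.5, 0.0, 8.5]
opening: 0.0098
gripper_force: 20.0
```

Emit:
{"api": "servo_tool", "payload": {
  "plan": "0 0 0 0; 0 0 0 0; 0 0 0 0; 0 0 0 0; 0 0 0 0; 0 0 0 0; 0 0 0 0; 0 0 -0.005 0; 0 0 -0.012 0; 0 0 -0.018 0; 0 0 -0.02 0; 0 0 -0.02 0",
  "grip": -1
}}

```text
t: 7.43
tool_pos: [0.5011, 0.0959, 0.0613]
orientation: [-3.136, -0.186, -0.004]
force: [0.3, -0.1, 0.1]
opening: 0.0852
gripper_force: 0.0
```

```bash
python3 - <<'E'
from h import *
t=cam("top"); s=cam("side"); st=status.read_state();print(st["tool_pos"],proj(s,[.5,.0958,.056]),proj(t,[.5,.0958,.056]))
a=cv2.resize(t[0][170:270,300:400],None,fx=4,fy=4);b=cv2.resize(s[0][130:230,260:360],None,fx=4,fy=4)
cv2.imwrite("pics/p2.png",np.hstack([a,b]))
E
```

```text
[0.50026607 0.0958289  0.06023304] [348.07608781 194.75366938] [353.83089266 213.70475472]
```

View pics/p2.png

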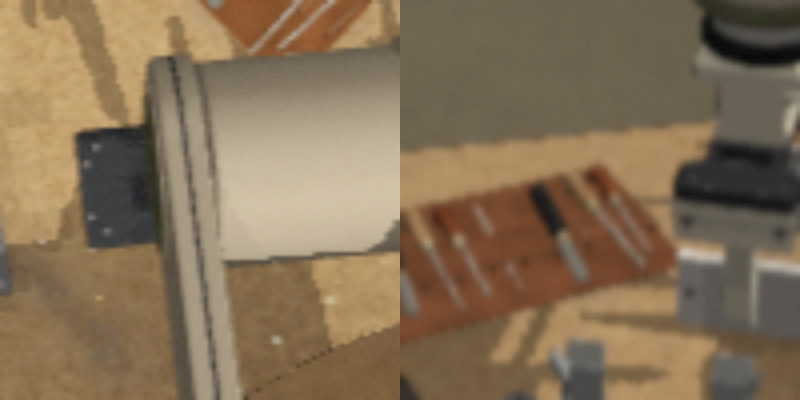

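The blank stands on edge between the open fingers: in the side crop its top edge is at about (690–800, 255). Next I push it over towards +y.

Emit:
{"api": "servo_tool", "payload": {
  "plan": "0 -0.01 0 0; 0 -0.02 0 0; 0 -0.03 0 0; 0 -0.035 0 0; 0 -0.039 0 0; 0 -0.043 0 0; 0 -0.046 0 0; 0 -0.049 0 0; 0 -0.052 0 0; 0 -0.055 0 0; 0 -0.058 0 0; 0 -0.06 0 0",
  "grip": -1
}}

```text
t: 8.53
tool_pos: [0.493, 0.1556, 0.06]
orientation: [-3.136, -0.186, -0.0]
force: [-0.4, 0.7, 0.3]
opening: 0.0928
gripper_force: 0.0
```

Emit:
{"api": "servo_tool", "payload": {
  "plan": "0 0 -0.01 0; 0 0.01 -0.035 0; 0 0.03 -0.06 0; 0 0.05 -0.08 0; 0 0.075 -0.1 0; 0 0.1 -0.12 0; 0 0.125 -0.12 0; 0 0.15 -0.12 0; 0 0.17 -0.12 0; 0 0.18 -0.12 0"
}}

```text
t: 9.37
tool_pos: [0.5146, -0.0257, 0.1811]
orientation: [3.135, 0.183, 0.002]
force: [-0.1, 0.1, -0.2]
opening: 0.0929
gripper_force: 0.0
```

```bash
python3 - <<'E'
from h import *
t=cam("top"); s=cam("side"); st=status.read_state();print(st["tool_pos"])
a=cv2.resize(t[0][165:265,260:380],None,fx=3,fy=3);b=cv2.resize(s[0][165:265,260:380],None,fx=3,fy=3)
cv2.imwrite("pics/p3.png",np.hstack([a,b])); cv2.imwrite("pics/top3.png",t[0])
E
```

```text
[ 0.5143885  -0.02466028  0.18049728]
```

View pics/p3.png

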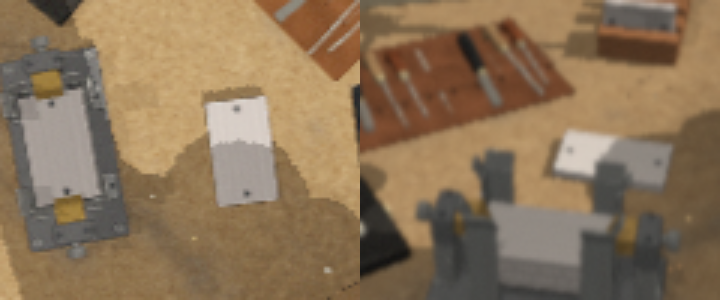

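The blank lies flat at crop (242,150), which is (340,215) in the full image, and nothing is touching it. I'll measure it now.

```bash
python3 - <<'E'
from h import *
t=cam("top"); g=cv2.cvtColor(t[0],cv2.COLOR_BGR2HSV)
m=((g[...,1]<55)&(g[...,2]>90)).astype(np.uint8); m[:,:315]=0;m[:,365:]=0;m[:185]=0;m[245:]=0
m=cv2.morphologyEx(m,cv2.MORPH_CLOSE,np.ones((3,3),np.uint8))
n,l,s,ce=cv2.connectedComponentsWithStats(m);i=1+s[1:,4].argmax()
r=cv2.minAreaRect(np.argwhere(l==i)[:,::-1].astype(np.float32));print(s[i],r)
K=[ray(t,p,.01)[:2] for p in [r[0],*cv2.boxPoints(r)]]
def pr(K):
    for k in range(4):
        d=K[1+(k+1)%4]-K[1+k];print(np.linalg.norm(d),np.degrees(np.arctan2(d[1],d[0])))
    print("c",K[0])
pr(K)
C=[ray(t,(260+x/3-.5,165+y/3-.5),.01)[:2] for x,y in[(207,102),(266,95),(277,200),(218,207)]]
pr([np.mean(C,0)]+C)
M=cv2.moments((l==i).astype(np.uint8),True);print(ray(t,(M['m10']/M['m00'],M['m01']/M['m00']),.01), np.degrees(.5*np.arctan2(2*M['mu11'],M['mu20']-M['mu02'])))
print(proj(t,[.4927,.1257,.01]))
E
```

```text
[328 197  25  37 713] ((340.2538146972656, 215.03079223632812), (34.605690002441406, 20.589765548706055), 82.87498474121094)
0.056659035119197 -82.976597480468
0.0948348227855153 -173.2916241170618
0.0563841382039364 96.90970204830191
0.09472181855101171 6.874349568749505
c [0.49764764 0.12851877]
0.05450259551334465 -83.33382780069047
0.09645038428392698 -174.43549939956569
0.054230072013616674 96.55231714423336
0.09633777924731962 5.725382468242735
c [0.49831043 0.1287513 ]
[0.49778269 0.12880648 0.01      ] 83.39993479911456
[341.29221331 216.83435911]
```

Emit:
{"api": "servo_tool", "payload": {
  "plan": "0 -0.015 0 0; 0 -0.04 0 0; 0 -0.065 0 0; 0.001 -0.09 0 0; 0.002 -0.115 0.01 0; 0.002 -0.135 0.025 0; 0.002 -0.15 0.05 0; 0.002 -0.154 0.075 0; 0.002 -0.154 0.1 0; 0.002 -0.154 0.12 0; 0.002 -0.154 0.13 0; 0.002 -0.154 0.13 0"
}}

```text
t: 10.52
tool_pos: [0.4954, 0.1306, 0.0473]
orientation: [3.136, 0.188, -0.008]
force: [0.1, -0.3, 0.0]
opening: 0.0929
gripper_force: 0.0
```

Emit:
{"api": "servo_tool", "payload": {
  "plan": "0 0 0.005 0; 0 0 0.012 0; 0 0 0.02 0; 0 0 0.025 0; 0 0 0.028 0; 0 0 0.028 0; 0 0 0.028 0"
}}

```text
t: 11.1
tool_pos: [0.498, 0.1297, 0.0219]
orientation: [3.136, 0.185, -0.0]
force: [-0.7, -0.0, 0.1]
opening: 0.0933
gripper_force: 0.0
```

Emit:
{"api": "servo_tool", "payload": {
  "plan": "0 0.001 0.001 0; 0 0.001 0.002 0; 0 0.001 0.003 0; 0 0.001 0.003 0; 0 0.001 0.003 0"
}}

```text
t: 11.52
tool_pos: [0.4982, 0.1288, 0.019]
orientation: [3.136, 0.186, -0.0]
force: [-1.0, 0.6, -0.5]
opening: 0.0927
gripper_force: 0.0
```

Emit:
{"api": "servo_tool", "payload": {
  "plan": "0 0 0 0; 0 0 0 0; 0 0 0 0; 0 0 0 0; 0 0 0 0; 0 0 0 0; 0 0 0 0; 0 0 0 0",
  "grip": 1,
  "grip_force": 45
}}

```text
t: 12.18
tool_pos: [0.4982, 0.1288, 0.019]
orientation: [-3.136, -0.186, -0.0]
force: [-0.7, 0.1, 0.5]
opening: 0.056
gripper_force: 45.0
```

Emit:
{"api": "servo_tool", "payload": {
  "plan": "0 0 -0.005 0; 0 0 -0.015 0; 0 0 -0.035 0; 0 0 -0.06 0; 0 0 -0.085 0; 0 0 -0.11 0; 0 0 -0.125 0; 0.002 -0.01 -0.13 0; 0.005 -0.03 -0.13 0; 0.008 -0.055 -0.13 0; 0.011 -0.08 -0.13 -1; 0.014 -0.1 -0.13 -1.5"
}}

```text
t: 13.18
tool_pos: [0.4995, 0.2318, 0.1485]
orientation: [-3.133, -0.228, 0.001]
force: [1.2, 0.0, -2.4]
opening: 0.0555
gripper_force: 45.0
```

Emit:
{"api": "servo_tool", "payload": {
  "plan": "0.002 -0.015 0 -0.5; 0.004 -0.03 0 -1; 0.006 -0.043 0 -1.4; 0.008 -0.053 0 -1.6; 0.0095 -0.059 0 -1.6; 0.0095 -0.059 0 -1.6; 0.0095 -0.059 0 -1.6; 0.0095 -0.059 0 -1.6"
}}

```text
t: 13.85
tool_pos: [0.5012, 0.2889, 0.1488]
orientation: [3.13, 0.27, -0.0]
force: [0.6, -0.4, -1.0]
opening: 0.0554
gripper_force: 45.0
```

```bash
python3 - <<'E'
from h import *
t=cam("top"); s=cam("side"); st=status.read_state();print(st["tool_pos"],st["orientation"],st["force"])
a=cv2.resize(t[0][165:265,230:330],None,fx=4,fy=4);b=cv2.resize(s[0][170:290,260:380],(400,400))
cv2.imwrite("pics/p4.png",np.hstack([a,b]))
E
```

```text
[0.50129491 0.28881184 0.14893386] [ 3.12985688e+00  2.69146981e-01 -3.15895373e-05] [ 1.05028206 -0.84433274 -1.66588488]
```

View pics/p4.png

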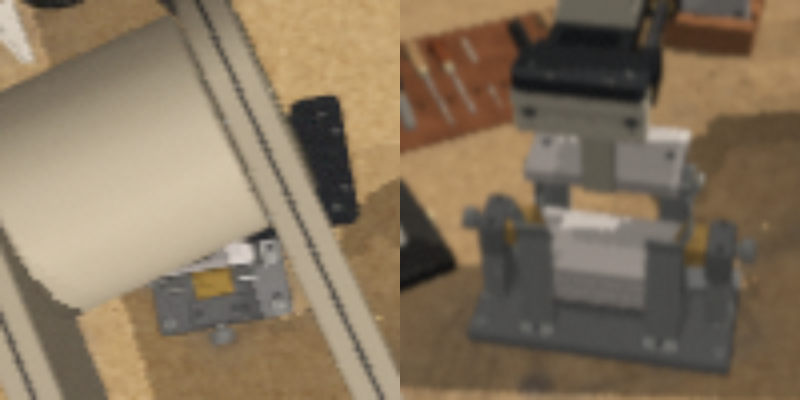

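The blank is held level above the magazine, aligned between the guides; in the side crop it is at (608,155) and the well is at (610,230). I'll correct 2.7 mm in y and go down into the flare.

Emit:
{"api": "servo_tool", "payload": {
  "plan": "0 -0.0027 0 0; 0 -0.0027 0.005 0; 0 -0.0027 0.012 0; 0 -0.0027 0.02 0; 0 -0.0027 0.026 0; 0 -0.0027 0.03 0; 0 -0.0027 0.03 0; 0 -0.0027 0.03 0"
}}

```text
t: 14.62
tool_pos: [0.5004, 0.292, 0.1184]
orientation: [3.13, 0.271, -0.002]
force: [0.4, 0.2, -1.4]
opening: 0.0551
gripper_force: 45.0
```

Emit:
{"api": "servo_tool", "payload": {
  "plan": "0 0 0.002 0; 0 0 0.004 0; 0 0 0.006 0; 0 0 0.008 0; 0 0 0.01 0; 0 0 0.01 0"
}}

```text
t: 15.12
tool_pos: [0.5004, 0.2921, 0.1084]
orientation: [3.13, 0.271, -0.001]
force: [0.1, -0.3, -2.1]
opening: 0.0554
gripper_force: 45.0
```

Emit:
{"api": "servo_tool", "payload": {
  "plan": "0 0 0.002 0; 0 0 0.004 0; 0 0 0.006 0; 0 0 0.008 0; 0 0 0.01 0; 0 0 0.01 0; 0 0 0.01 0"
}}

```text
t: 15.7
tool_pos: [0.5005, 0.2921, 0.0987]
orientation: [3.13, 0.271, -0.001]
force: [0.1, -0.5, -1.1]
opening: 0.0554
gripper_force: 45.0
```

Emit:
{"api": "servo_tool", "payload": {
  "plan": "0 0 0.001 0; 0 0 0.002 0; 0 0 0.003 0; 0 0 0.004 0; 0 0 0.005 0; 0 0 0.005 0; 0 0 0.005 0",
  "grip_force": 60
}}

```text
t: 16.28
tool_pos: [0.5008, 0.2922, 0.0941]
orientation: [-3.13, -0.271, -0.0]
force: [-0.1, 0.2, 0.3]
opening: 0.0555
gripper_force: 60.0
```

Emit:
{"api": "servo_tool", "payload": {
  "plan": "0 0 0.001 0; 0 0 0.002 0; 0 0 0.003 0; 0 0 0.004 0; 0 0 0.005 0; 0 0 0.006 0; 0 0 0.006 0; 0 0 0.006 0"
}}

```text
t: 16.95
tool_pos: [0.502, 0.2928, 0.0897]
orientation: [-3.129, -0.271, -0.005]
force: [-0.7, -0.5, 9.0]
opening: 0.0551
gripper_force: 60.0
```

Emit:
{"api": "servo_tool", "payload": {
  "plan": "0 0 0.001 0; 0 0 0.002 0; 0 0 0.003 0; 0 0 0.004 0; 0 0 0.005 0; 0 0 0.006 0; 0 0 0.006 0; 0 0 0.006 0"
}}

```text
t: 17.62
tool_pos: [0.502, 0.293, 0.0837]
orientation: [-3.128, -0.271, -0.005]
force: [-1.6, 0.3, 7.5]
opening: 0.0555
gripper_force: 60.0
```

Emit:
{"api": "servo_tool", "payload": {
  "plan": "0 0 0.001 0; 0 0 0.002 0; 0 0 0.003 0; 0 0 0.004 0; 0 0 0.005 0; 0 0 0.005 0; 0 0 0.005 0"
}}

```text
t: 18.2
tool_pos: [0.5019, 0.2929, 0.0782]
orientation: [-3.129, -0.27, -0.005]
force: [1.2, 2.0, 5.4]
opening: 0.0553
gripper_force: 60.0
```

Emit:
{"api": "servo_tool", "payload": {
  "plan": "0 0 0.001 0; 0 0 0.002 0; 0 0 0.003 0; 0 0 0.003 0; 0 0 0.003 0"
}}

```text
t: 18.62
tool_pos: [0.502, 0.2929, 0.0754]
orientation: [-3.129, -0.271, -0.005]
force: [0.9, 0.7, 7.8]
opening: 0.0553
gripper_force: 60.0
```

Emit:
{"api": "servo_tool", "payload": {
  "plan": "0 0 0.001 0; 0 0 0.0015 0; 0 0 0.002 0; 0 0 0.002 0"
}}

```text
t: 18.95
tool_pos: [0.502, 0.293, 0.0738]
orientation: [-3.129, -0.271, -0.005]
force: [-0.9, 0.5, 9.9]
opening: 0.055
gripper_force: 60.0
```

Emit:
{"api": "servo_tool", "payload": {
  "plan": "0 0 0.0005 0; 0 0 0.001 0; 0 0 0.0015 0; 0 0 0.0015 0; 0 0 0.0015 0"
}}

```text
t: 19.37
tool_pos: [0.502, 0.2929, 0.0724]
orientation: [-3.129, -0.271, -0.005]
force: [-1.4, 0.7, 11.5]
opening: 0.0552
gripper_force: 60.0
```

Emit:
{"api": "servo_tool", "payload": {
  "plan": "0 0 0.0005 0; 0 0 0.001 0; 0 0 0.001 0; 0 0 0.001 0"
}}

```text
t: 19.7
tool_pos: [0.502, 0.293, 0.0713]
orientation: [-3.129, -0.271, -0.005]
force: [-1.0, 0.3, 10.4]
opening: 0.0549
gripper_force: 60.0
```

Emit:
{"api": "servo_tool", "payload": {
  "plan": "0 0 0.0005 0; 0 0 0.001 0; 0 0 0.001 0; 0 0 0.001 0"
}}

```text
t: 20.03
tool_pos: [0.502, 0.2929, 0.0703]
orientation: [-3.129, -0.271, -0.005]
force: [-2.4, 0.7, 10.8]
opening: 0.0551
gripper_force: 60.0
```

Emit:
{"api": "servo_tool", "payload": {
  "plan": "0 0 0.0005 0; 0 0 0.0008 0; 0 0 0.0008 0; 0 0 0.0008 0"
}}

```text
t: 20.37
tool_pos: [0.5021, 0.293, 0.0696]
orientation: [-3.129, -0.271, -0.005]
force: [-0.8, 0.7, 11.4]
opening: 0.0551
gripper_force: 60.0
```

Emit:
{"api": "servo_tool", "payload": {
  "plan": "0 0 -0.0005 0; 0 0 -0.001 0; 0 0 -0.0015 0; 0 0 -0.002 0; 0 0 -0.002 0; 0 0 -0.002 0"
}}

```text
t: 20.87
tool_pos: [0.502, 0.2929, 0.0715]
orientation: [-3.129, -0.271, -0.005]
force: [-1.1, 0.9, 10.3]
opening: 0.0551
gripper_force: 60.0
```

Emit:
{"api": "servo_tool", "payload": {
  "plan": "0 0 -0.0005 0; 0 0 -0.001 0; 0 0 -0.0015 0; 0 0 -0.0018 0; 0 0 -0.0018 0; 0 0 -0.0018 0"
}}

```text
t: 21.37
tool_pos: [0.502, 0.2929, 0.0721]
orientation: [-3.129, -0.27, -0.005]
force: [4.8, 4.4, 1.3]
opening: 0.055
gripper_force: 60.0
```

It is held by at least one catch. I'll release, lift and look.

Emit:
{"api": "servo_tool", "payload": {
  "plan": "0 0 0 0; 0 0 0 0; 0 0 0 0; 0 0 0 0; 0 0 0 0; 0 0 0 0; 0 0 0 0; 0 0 0 0",
  "grip": -1
}}

```text
t: 22.03
tool_pos: [0.5006, 0.2921, 0.0713]
orientation: [3.13, 0.271, -0.0]
force: [-0.4, 0.1, 0.2]
opening: 0.0929
gripper_force: 0.0
```

Emit:
{"api": "servo_tool", "payload": {
  "plan": "0 0 -0.01 0; 0 0 -0.03 0; 0 0 -0.055 0; 0 0 -0.08 0; 0 0 -0.1 0; 0 0.02 -0.11 0; 0 0.05 -0.11 0; 0 0.085 -0.11 0; 0 0.12 -0.11 0; 0 0.155 -0.11 0; 0 0.185 -0.11 0; 0 0.2 -0.11 0"
}}

```text
t: 23.03
tool_pos: [0.5355, 0.0919, 0.1825]
orientation: [3.129, 0.267, 0.002]
force: [0.0, 0.7, 0.7]
opening: 0.0928
gripper_force: 0.0
```

```bash
python3 - <<'E'
from h import *
t=cam("top"); s=cam("side"); st=status.read_state();print(st["tool_pos"],st["force"])
a=cv2.resize(t[0][170:260,240:320],(400,450),interpolation=cv2.INTER_CUBIC);b=cv2.resize(s[0][205:295,275:375],(400,360),interpolation=cv2.INTER_CUBIC)
o=np.zeros((450,800,3),np.uint8);o[:,:400]=a;o[:360,400:]=b
cv2.imwrite("pics/p5.png",o)
E
```

```text
[0.53558493 0.09264125 0.18242776] [0.70143844 0.71733574 0.08327336]
```

View pics/p5.png

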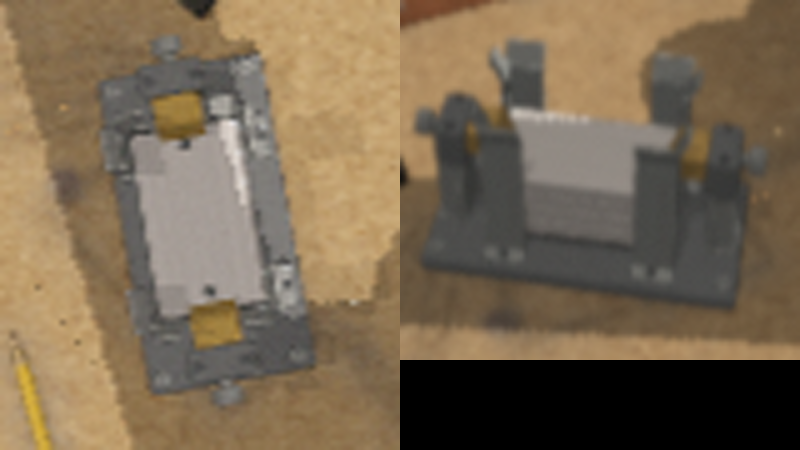

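The brass noses lie over both ends of the blank (top crop (178,115) and (216,325)). The knob spacing is 71 px, the same as at the start, so both catches are sprung in and the blank is level.

```bash
python3 -c "
from h import *
print(robot.close_job())"
```

```text
the job is handed in; nothing more can be done
None
```

The full-size blank is in the magazine, held under both catches after being laid flat and let go on the bench first. The job is handed in; the last pictures show both catches sprung in, and the hand-in returned no verdict.

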